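# Shift the ring roller from second to third

### The arm

A 6-joint arm with a two-finger parallel gripper is mounted at the origin on the work surface. World frame = base frame: x ahead of the robot, y to its left, z up, the work surface at z = 0. Lengths are in m, angles in rad, forces in N, time in s.
With the tool pointing down it reaches from about 0.35 to 0.775 m from the base axis. Payload 7.3 kg.
Tool frame: the origin (TCP) lies midway between the tips of the shut fingers; the grasp point (between the pads) lies 19 mm behind it (bot.grasp_offset is the distance from the TCP to the grasp point, in m); z points along the fingers, y is the direction in which the jaws open and shut (so a half turn about z gives the same grasp; the last joint's range is limited). The gripper opens to 92 mm and grips with 3 to 60 N. Pads are 19 mm wide; open, the fingers measure 130 mm over their backs; the gripper's body (75 mm by 190 mm) begins 47 mm behind the grasp point.
Start: joints at [0.963, 0.342, 1.524, -0, 1.275, -0.146], TCP at [0.234, 0.47, 0.227] pointing down, gripper open.
Joint ranges: [-2.53, 2.53], [-0.77, 2.02], [0.04, 2.7], [-1, 4.14], [0.28, 2.66], [-3.11, 3.11]. Speed limits (rad/s): [2.57, 2.57, 3.14, 3.14, 3.14, 3.14].

### API

Orientations are given as a 3x3 rotation matrix whose columns are the frame's x, y, z axes.
In Python, from rig import bot, viewer, look_for gives the robot as it stands. The module is installed in compiled form; this text tells all that it offers.
- The arm moves only by the tool step_arm, never from a script. Its argument "steps" is a list of rows, each a list of 5 numbers: the shift along the tool's x, y, z in mm, then the turn about the tool's z in rad, then the opening, from -1 (shut) to 1 (fully open). In form: [[x, y, z, turn, grip], ...]. A call has 1 to 8 rows; each row is the pose to reach, as a shift and turn from the pose commanded when the call began, along the tool's axes at that moment; what a row does not reach only later rows make up. A row lasts 1/8 s, in which the tool goes at most 62.5 mm and 10.7 degrees, less where a joint would pass 70% of its speed; a pose out of reach is approached as far as the arm can. A call with a gripper value outside its range is refused whole. The fingers move at their own pace and stop on an object; "force" is the grip in N (left out, the last holds). Time passes only in rows, so rows that repeat a pose let the fingers close. It gives the time, the measured TCP pose, the force and the opening at its end, in the units of the state.
- bot.get_obs(): the state, without advancing time (a new reading comes with each control period).
- viewer.snapshot(name): name is "scene" or "top" or "wrist"; returns (picture, depth): 480x640x3 uint8, blue, green, red; 480x640 float32, m along the optical axis (not along the pixel's ray), 0 where there is no reading.
- viewer.camera_info(name): a dict with "camera_matrix" (3x3 intrinsics, pixels), "dist_coeffs" ([k1, k2, p1, p2, k3] as OpenCV has them; the pictures are not rectified), "pose" (4x4, takes a point from camera to world coordinates); the wrist camera has in their place "tool_from_camera" (4x4, takes a point from camera to tool coordinates, whose origin is the TCP and whose axes are the flange's). Camera axes: x right, y down, z forward; pixel columns grow to the right and rows downward; lengths in m; the calibration is good to about 2 mm. A picture is of the moment at which its call begins: read the wrist's pose just before it. camera_info takes no time and is no camera call.
- bot.finish_job(): hands the job in, once; it reports no verdict.
Trained networks look in the newest picture that a camera, given by its name, has taken for a name from the list of things; names that differ only in an ending like _2 or _b are one class to them, and where a whole thing is asked for, a point or a joint stands for the part that bears it (a point fixed in the world has none). Each returns a list of dicts, best first, with "p" (0 to 1); they miss things now and then, are a little off and sometimes report something else, mostly with a low value. They report only what shows in the picture. A call takes as long as a camera call.
- look_for(camera, label): "centre" ([column, row] in pixels, amid what is visible of it).
The state is a dict: "t": time; "joints": joint angles; "qvel": joint speeds; "joint_efforts": joint torques, N m; "eef_pos": TCP position; "tcp_rot": TCP orientation; "force": force on the tool from outside, world axes, zero at the start; "moment": the same for the moment, N m; "grip_width": finger opening in m.
Only numpy, scipy, OpenCV 4.12 (cv2) and the standard library are available. Lean on these libraries where they do the work, as an engineer would, in place of code of your own. Each camera call takes 0.05 s, during which the arm holds its last target. There are 200 camera calls.

### The job

The ring roller's gearstick stands in second, the near left slot of its H-shaped gate. Push the knob with the fingertips into third: forward to neutral, across to the right, then forward until it is fully home in the far right slot, without straying into first (far left) or fourth (near right). Only push, gently: do not grip the knob, leave the rings, pen and other things where they are, and finish clear of the stick.

Things in the scene. Friction and masses are not known exactly. Their poses are not given: they have to be found in the camera images.
- machine: green bench ring roller, bolted down. Origin on the table directly below the gearstick's pivot; x = the machine's forward (away from the robot; it is turned by up to 0.3 rad), y = its left, z up. The gearbox under the stick is 180 (x) by 160 mm (y), top 115 mm above the table. A low tray at 20 mm lies on its right, a motor up to 105 mm behind.
- gate_centre (a point): middle of the H-shaped opening in the steel gate plate (108 x 130 mm, top 123 mm above the table), axes as the machine's. Two fore-and-aft slots, 14 mm wide, 20 mm left and right of the middle, joined halfway by the neutral channel, 18 mm wide, with rounded corners. Slots: first far left, second near left, third far right, fourth near right, marked with one to four pips.
- third_slot (a point): where the stick passes the gate plate when fully home in third: 25 mm forward and 20 mm right of the gate's middle, at the plate's top; three red pips beyond it (the others are black)
- roll_deck (a point): middle of the roll head's deck, 200 x 220 mm, 90 mm above the table, left of the gearbox; two aluminium rolls on its far half reach 182 mm above the table
- knob (a point): centre of the gearstick's black rounded-square knob: 42 x 42 mm across, 40 mm tall, red disc on top, flat sides facing machine near, far, left, right. It rides 200 mm above the pivot, which is 20 mm above the machine's origin; so it is about 215 mm above the table and travels 50 mm fore and aft, 40 mm left and right of the middle. The bar below is 10 mm thick. Axes turn with the stick.
- forward (a joint): fore-and-aft lean of the gearstick, rad: 0 = middle of neutral, positive = forward (machine +x); stops at -0.25 and +0.25 (+0.25 = fully home in a far slot). Neutral gives about 0.04 of play. It starts in second, between -0.24 and -0.12. Friction (about 2.5 N at the knob) keeps it where it is left.
- across (a joint): sideways lean of the gearstick, rad: negative = left (machine +y), positive = right (machine -y); stops at -0.20 (left slots) and +0.20 (right slots), about 0.02 of play in a slot. It starts on the left. Same friction. It crosses only in neutral; the rounded corners guide it in if it is a little off.
- knob_near: near (machine -x) side of the knob; its origin is 17 mm from the knob's centre
- knob_far: far (machine +x) side of the knob, likewise
- knob_left: left (machine +y) side of the knob, likewise
- knob_right: right (machine -y) side of the knob, likewise
- brass_collar: brass collar, 60 mm across, 30 mm tall, standing on the machine's roll head. Leave alone; origin on its underside, near the middle.
- marker: red felt marker, 140 mm long, 15 mm thick, lying on the roll head. Leave alone; origin on its underside, near the middle.
- rolled_ring: aluminium ring, 90 mm across, 40 mm tall, standing on the machine's low tray to the right of the gearbox. Leave alone; origin on its underside, near the middle.
- blank_disc: flat aluminium disc with a hole, 110 mm across, 8 mm thick, on the table. Leave alone; origin on its underside, near the middle.
- spinning_form: turned steel form, 80 mm across, 100 mm tall, on the table. Leave alone; origin on its underside, near the middle.
- oil_can: yellow oil can, 60 mm across, 130 mm tall, standing on the same tray. Leave alone; origin on its underside, near the middle.

How it is judged:
On the way, in this order (a step that is already met when the one before it is completed fails the run):
1. the stick is brought forward out of second into neutral (value of joint forward above -0.08 rad and value of joint across below 0 rad), for 0.05 s.
2. the stick is across on the right (value of joint across above 0.13 rad and value of joint forward below 0.15 rad), for 0.05 s.
3. the stick is forward, home in third (value of joint across above 0.16 rad and value of joint forward above 0.21 rad), for 0.2 s.
At the end, for the whole second after the job is handed in: The gearstick rests in third: forward lean above 0.21 rad (stop at 0.25) and sideways lean above 0.16 rad to the right (stop at 0.20), at rest; no bystander has moved 20 mm (all of step 3 and velocity of joint forward between -0.02 and 0.02 rad/s and velocity of joint across between -0.02 and 0.02 rad/s and distance of each of brass_collar, marker, rolled_ring, blank_disc, spinning_form, oil_can from where it was at the start of the episode below 0.02 m); the robot touches nothing.
It fails at once if the stick enters first (far left) (value of joint forward above 0.14 rad and value of joint across below 0 rad).
It fails at once if the stick enters fourth (near right) (value of joint forward below -0.14 rad and value of joint across above 0 rad).
It fails at once if the knob is gripped (fingers press on two opposite sides at once) ((contact force between the fingers and knob_near above 0.5 N and contact force between the fingers and knob_far above 0.5 N) or (contact force between the fingers and knob_left above 0.5 N and contact force between the fingers and knob_right above 0.5 N)).
It fails at once if the knob is forced (more than 35 N) (contact force between the fingers and knob_near above 35 N or contact force between the fingers and knob_far above 35 N or contact force between the fingers and knob_left above 35 N or contact force between the fingers and knob_right above 35 N).
It fails at once if a ring, pen or other bystander is shifted 20 mm or lifted (distance of any of brass_collar, marker, rolled_ring, blank_disc, spinning_form, oil_can from where it was at the start of the episode above 0.02 m).
It also fails if it takes over 64 s, if anything falls off the work surface, if the arm or the gripper's body presses on something with over 40 N, if the wrist force passes 120 N, or if a joint passes its speed limit or range.

## Working session

There is one attempt and no reset: what is moved stays moved. The work goes in short steps, Python scripts to look and compute and a tool call to move; the robot and the scene stay as the last step left them, time stands still between calls to the robot, and variables do not carry over. Pictures are saved under pics/ and viewed, about 8 in all and at most 12, crops included, and the job is handed in when it is done.

Besides the shell and the picture viewer there is one more tool, called after "Request:" as a command line: name --pt "numbers of a row" for each row, then --argument value for the rest. step_arm: Moves the arm, as the interface text tells. Its arguments: {"type":"object","properties":{"steps":{"type":"array"},"force":{"type":"number"}},"required":["steps"]}

```bash
mkdir -p pics; cat > h.py <<'E'
import numpy as np, cv2
from rig import bot, viewer, look_for
def pose(cam):
    i=viewer.camera_info(cam)
    if 'pose' in i: return i,np.array(i['pose'])
    o=bot.get_obs(); T=np.eye(4); T[:3,:3]=o['tcp_rot']; T[:3,3]=o['eef_pos']
    return i,T@np.array(i['tool_from_camera'])
def ray(i,uv):
    p=cv2.undistortPoints(np.array([[uv]],float),np.array(i['camera_matrix']),np.array(i['dist_coeffs']))[0,0]
    return np.array([p[0],p[1],1.])
def atdepth(i,T,uv,d): return (T@np.r_[ray(i,uv)*d,1])[:3]
def atz(i,T,uv,z):
    r=T[:3,:3]@ray(i,uv); return T[:3,3]+r*(z-T[2,3])/r[2]
def cloud(i,T,depth,step=1):
    v,u=np.mgrid[0:480:step,0:640:step]; d=depth[v,u].ravel()
    p=cv2.undistortPoints(np.c_[u.ravel(),v.ravel()].astype(float)[:,None],np.array(i['camera_matrix']),np.array(i['dist_coeffs']))[:,0]
    P=np.c_[p*d[:,None],d]@T[:3,:3].T+T[:3,3]; P[d==0]=np.nan
    return P.reshape(v.shape+(3,))
E
python3 - <<'E'
from h import *
for c in ('scene','top'):
    i,T=pose(c); im,d=viewer.snapshot(c); cv2.imwrite(f'pics/{c}.png',im); np.save(f'{c}_d.npy',d); print(c,T.round(3).tolist())
    for n in ('knob','gate_centre','third_slot','roll_deck','machine','brass_collar','oil_can'):
        for r in look_for(c,n)[:1]:
            uv=r['centre']; dd=d[int(uv[1]),int(uv[0])]
            print(n,round(r['p'],2),np.round(uv,1),atdepth(i,T,uv,dd).round(3))
o=bot.get_obs(); print(o['t'],o['eef_pos'],np.round(o['tcp_rot'],3).tolist(),o['grip_width'])
E
```

```text
scene [[-0.544, 0.666, -0.511, 1.084], [0.839, 0.44, -0.319, 0.3], [0.012, -0.602, -0.798, 0.955], [0.0, 0.0, 0.0, 1.0]]
knob 0.87 [314.7 234.5] [ 0.62  -0.007  0.23 ]
gate_centre 0.79 [333.6 333.3] [0.704 0.091 0.089]
third_slot 0.92 [336.1 331.1] [0.698 0.093 0.091]
roll_deck 0.61 [337.4 331.2] [0.715 0.104 0.13 ]
machine 0.89 [336.4 331.4] [0.698 0.093 0.091]
brass_collar 0.59 [377.  298.6] [0.599 0.123 0.097]
oil_can 0.78 [223.8 255.4] [ 0.688 -0.181  0.109]
top [[0.019, -0.997, 0.076, 0.488], [-1.0, -0.02, -0.016, -0.033], [0.018, -0.076, -0.997, 1.122], [0.0, 0.0, 0.0, 1.0]]
knob 0.83 [294.  222.8] [ 0.596 -0.007  0.236]
gate_centre 0.58 [272.9 213. ] [0.643 0.048 0.022]
roll_deck 0.56 [267.9 209.9] [0.65  0.06  0.022]
machine 0.93 [269.  210.1] [0.65  0.057 0.02 ]
brass_collar 0.94 [227.3 210.3] [0.633 0.137 0.12 ]
oil_can 0.86 [385.6 199.4] [ 0.659 -0.192  0.147]
0.8 [0.23390201 0.47001237 0.22676077] [[-0.895, 0.446, 0.0], [0.446, 0.895, 0.0], [-0.0, 0.0, -1.0]] 0.0921933809122559
```

View pics/top.png

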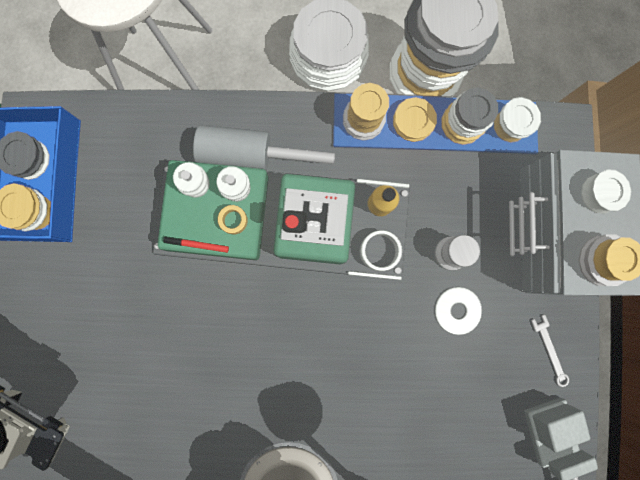

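View pics/scene.png

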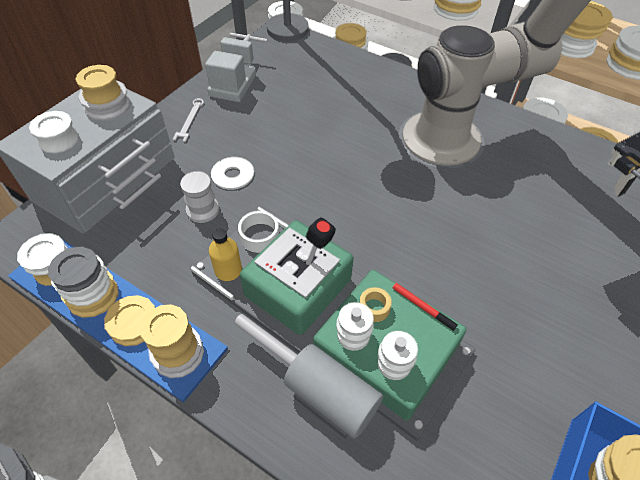

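The gate plate is at about (315,217) in the top view, with the knob (red disc) at (291,222). The three red pips are at (330,197), far right. Scene view agrees. Next I fit the plate for the machine's pose and measure the knob disc.

```bash
cat >> h.py <<'E'
def disc(c,im,z=0.235,near=None,r=40):
    i,T=pose(c); b,g,rr=[im[...,k].astype(int) for k in range(3)]
    m=((rr>110)&(g<70)&(b<70)).astype(np.uint8)
    n,l,s,ce=cv2.connectedComponentsWithStats(m)
    out=[(s[k,4],ce[k].round(1),atz(i,T,ce[k],z).round(4)) for k in range(1,n) if s[k,4]>8 and (near is None or np.hypot(*(ce[k]-near))<r)]
    return out
E
python3 - <<'E'
from h import *
for c in ('top','scene'):
    i,T=pose(c); im=cv2.imread(f'pics/{c}.png'); d=np.load(f'{c}_d.npy'); P=cloud(i,T,d)
    im=im.astype(int); grey=(abs(im[...,0]-im[...,1])<25)&(im.min(2)>110)
    near=np.hypot(P[...,0]-.62,P[...,1]+.05)<.11
    m=(near&grey&(abs(P[...,2]-.122)<.012)); q=P[m]; print(c,m.sum(),np.median(q[:,2]))
    m8=m.astype(np.uint8); m8=cv2.morphologyEx(m8,cv2.MORPH_OPEN,np.ones((3,3))); v,u=np.nonzero(m8)
    # intersect with plate-top plane for precision
    X=np.array([atz(i,T,(a,b),.123)[:2] for a,b in zip(u,v)]).astype(np.float32)
    print(cv2.minAreaRect(X*1000))
    for x in disc(c,im.astype(np.uint8)): print(x)
E
```

```text
top 2566 0.12272035202007503
((623.5368041992188, -46.52416229248047), (133.76206970214844, 111.21417236328125), 85.28790283203125)
scene 2740 0.1227721660831601
((623.6193237304688, -46.595542907714844), (133.5898895263672, 111.460205078125), 85.18000793457031)
(np.int32(14), array([327.1, 225.6]), array([0.5943, 0.0026, 0.235 ]))
(np.int32(143), array([414.7, 301.8]), array([0.6484, 0.2055, 0.235 ]))
```

```bash
python3 - <<'E'
import cv2
a=cv2.imread('pics/top.png')[165:275,255:365]
cv2.imwrite('pics/crop1.png',cv2.resize(a,None,fx=5,fy=5,interpolation=cv2.INTER_CUBIC))
E
```

```text
(no output)
```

View pics/crop1.png

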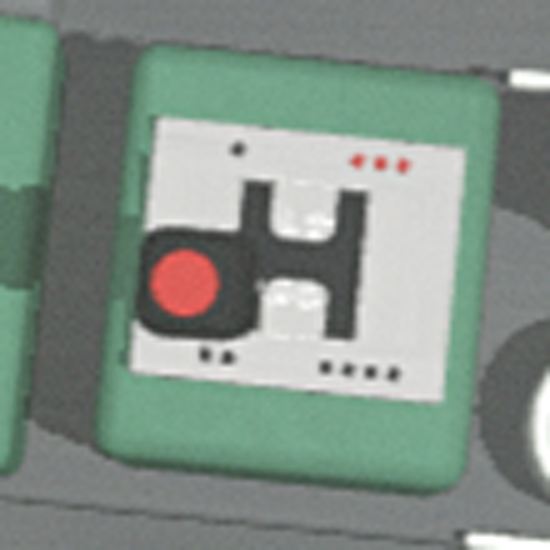

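```bash
cat >> h.py <<'E'
O=np.array([.6235,-.0465]); a=-.083; XM=np.array([np.cos(a),np.sin(a)]); YM=np.array([-np.sin(a),np.cos(a)])
def tom(p): q=np.array(p)[:2]-O; return np.array([q@XM,q@YM])*1000
def stick(c='top',save=None):
    """forward, across leans from the red disc on the knob"""
    i,T=pose(c); im,d=viewer.snapshot(c)
    if save: cv2.imwrite(save,im)
    hsv=cv2.cvtColor(im,cv2.COLOR_BGR2HSV); m=((hsv[...,1]>130)&((hsv[...,0]<8)|(hsv[...,0]>172))&(hsv[...,2]>90)).astype(np.uint8)
    n,l,s,ce=cv2.connectedComponentsWithStats(m)
    for k in range(1,n):
        if s[k,4]<12: continue
        z=.235
        for _ in range(4):
            q=tom(atz(i,T,ce[k],z)); z=.02+np.sqrt(max(.22**2-(q/1000)@(q/1000),0))
        if np.all(abs(q)<90): print(c,'px',ce[k].round(1),'area',s[k,4],'disc m mm',q.round(1),'fwd %.3f across %.3f'%(np.arcsin(q[0]/220),-np.arcsin(q[1]/220)))
def tool():
    o=bot.get_obs(); R=np.array(o['tcp_rot']); p=np.array(o['eef_pos'])
    print('t %.2f'%o['t'],'m',tom(p).round(1),'z %.1f'%(p[2]*1000),'yawerr(tool y vs machine y, world ccw) %.3f'%(np.arctan2(R[1,1],R[0,1])-np.arctan2(YM[1],YM[0])),'F',np.round(o['force'],1),'w %.3f'%o['grip_width'])
    return p,R
def to(xm,ym,z):
    p,R=tool(); w=np.r_[O+XM*xm/1000+YM*ym/1000,z/1000]; print('shift mm',(R.T@(w-p)*1000).round(1))
E
python3 - <<'E'
from h import *
stick('top'); stick('scene'); to(-115,35,203)
E
```

```text
top px [291.5 221.2] area 137 disc m mm [-28.2  41.7] fwd -0.129 across -0.191
scene px [322.9 226. ] area 123 disc m mm [-28.3  40.7] fwd -0.129 across -0.186
t 0.90 m [-431.1  482.5] z 226.8 yawerr(tool y vs machine y, world ccw) -0.379 F [ 0.5  0.2 -0. ] w 0.092
shift mm [-459.1 -298.9   23.7]
```

Request:
step_arm --pt "-50 -33 3 -0.08 -1" --pt "-100 -66 6 -0.16 -1" --pt "-150 -99 9 -0.24 -1" --pt "-200 -132 12 -0.32 -1" --pt "-250 -165 15 -0.379 -1" --pt "-300 -198 18 -0.379 -1" --pt "-350 -231 20 -0.379 -1" --pt "-400 -264 22 -0.379 -1" --force 20

```text
t: 1.9
eef_pos: [0.4752, 0.0536, 0.2049]
tcp_rot: [[-0.997, 0.083, 0.001], [0.083, 0.997, 0.0], [-0.001, 0.0, -1.0]]
force: [0.9, 0.7, 0.7]
grip_width: 0.0169
```

```bash
python3 - <<'E'
from h import *
to(-100,35,203)
i,T=pose('top'); im,d=viewer.snapshot('wrist'); cv2.imwrite('pics/w1.png',im)
E
```

```text
t 1.90 m [-156.    87.5] z 204.9 yawerr(tool y vs machine y, world ccw) 0.000 F [0.9 0.7 0.7] w 0.017
shift mm [-56.  -52.5   1.9]
```

View pics/w1.png

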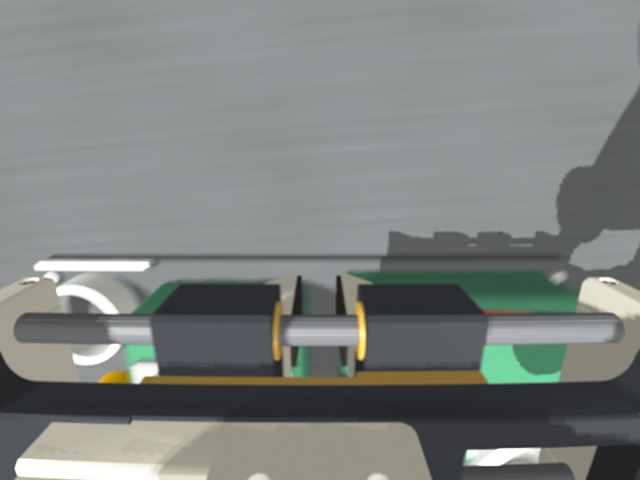

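The wrist picture mostly shows the fingers (about 290–350, 330), so I'll rely on the top and scene views. Tool −x is machine forward and −y is right.

Request:
step_arm --pt "-28 -26 1 0 -1" --pt "-56 -50 2 0 -1" --pt "-56 -50 2 0 -1"

```text
t: 2.33
eef_pos: [0.5271, -0.0005, 0.2023]
tcp_rot: [[-0.996, 0.085, 0.0], [0.085, 0.996, -0.0], [-0.0, -0.0, -1.0]]
force: [-0.5, -0.1, -0.3]
grip_width: 0.001
```

```bash
python3 - <<'E'
from h import *
tool(); stick('top','pics/t2.png'); stick('scene','pics/s2.png')
a=cv2.imread('pics/t2.png')[165:275,225:365]; b=cv2.imread('pics/s2.png')[170:310,230:400]
cv2.imwrite('pics/c2.png',np.hstack([cv2.resize(x,(400,400),interpolation=cv2.INTER_CUBIC) for x in (a,b)]))
E
```

```text
t 2.33 m [-99.8  37.9] z 202.3 yawerr(tool y vs machine y, world ccw) -0.002 F [-0.5 -0.1 -0.3] w 0.001
top px [292.3 216.5] area 25 disc m mm [-19.5  40.9] fwd -0.089 across -0.187
scene px [322.9 226. ] area 123 disc m mm [-28.3  40.9] fwd -0.129 across -0.187
```

View pics/c2.png

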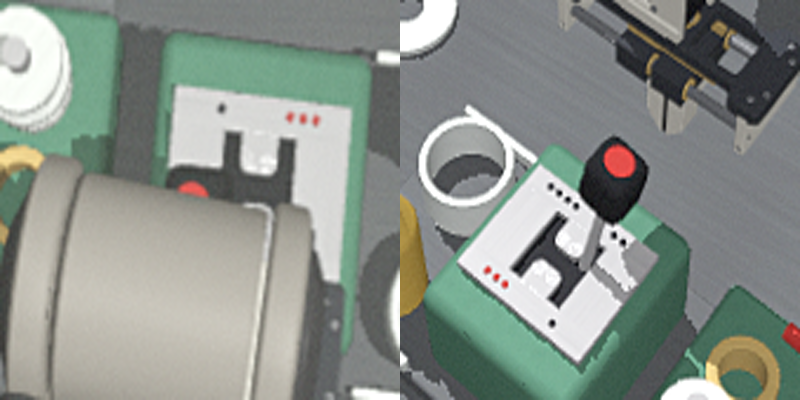

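Right half (scene view) shows the knob's red disc unobstructed, with the fingers behind it; the top view is hidden by the arm. I'll push in stages and measure in the scene view.

Request:
step_arm --pt "-15 0 0 0 -1" --pt "-28 0 0 0 -1" --pt "-36 0 0 0 -1" --pt "-41 0 0 0 -1" --pt "-46 0 0 0 -1" --pt "-51 0 0 0 -1" --pt "-55 0 0 0 -1" --pt "-55 0 0 0 -1"

```text
t: 3.42
eef_pos: [0.581, -0.0035, 0.2027]
tcp_rot: [[-0.997, 0.083, 0.0], [0.083, 0.997, 0.0], [-0.0, 0.0, -1.0]]
force: [-2.2, 0.7, 1.7]
grip_width: 0.0005
```

```bash
python3 - <<'E'
from h import *
tool(); stick('scene','pics/s3.png')
E
```

```text
t 3.42 m [-45.9  39.3] z 202.7 yawerr(tool y vs machine y, world ccw) 0.000 F [-2.2  0.7  1.7] w 0.001
scene px [319.2 229.6] area 124 disc m mm [-17.   41.1] fwd -0.077 across -0.188
```

Request:
step_arm --pt "-4 0 0 0 -1" --pt "-8 0 0 0 -1" --pt "-11 0 0 0 -1" --pt "-14 0 0 0 -1" --pt "-14 0 0 0 -1"

```text
t: 4.1
eef_pos: [0.5951, -0.0047, 0.2026]
tcp_rot: [[-0.997, 0.083, 0.0], [0.083, 0.997, 0.0], [-0.0, 0.0, -1.0]]
force: [-2.0, -0.0, 1.3]
grip_width: 0.0008
```

```bash
python3 - <<'E'
from h import *
tool(); stick('scene','pics/s4.png')
E
```

```text
t 4.10 m [-31.8  39.3] z 202.6 yawerr(tool y vs machine y, world ccw) 0.000 F [-2.  -0.   1.3] w 0.001
scene px [314.2 234.5] area 135 disc m mm [-2.5 41.3] fwd -0.011 across -0.189
```

Request:
step_arm --pt "15 0 0 0 -1" --pt "28 0 0 0 -1" --pt "28 35 0 0 -1" --pt "28 70 0 0 -1" --pt "28 75 0 0 -1" --pt "-5 75 0 0 -1" --pt "-31 75 0 0 -1" --pt "-31 75 0 0 -1"

```text
t: 5.15
eef_pos: [0.6331, 0.0663, 0.2019]
tcp_rot: [[-0.996, 0.084, 0.0], [0.084, 0.996, -0.0], [-0.0, -0.0, -1.0]]
force: [-0.5, 0.2, 0.2]
grip_width: 0.0006
```

```bash
python3 - <<'E'
from h import *
tool(); stick('scene','pics/s5.png')
cv2.imwrite('pics/c5.png',cv2.resize(cv2.imread('pics/s5.png')[150:330,210:450],(800,600),interpolation=cv2.INTER_CUBIC))
E
```

```text
t 5.15 m [  0.2 113.2] z 201.9 yawerr(tool y vs machine y, world ccw) -0.001 F [-0.5  0.2  0.2] w 0.001
scene px [316.1 231.7] area 56 disc m mm [-9.6 40.1] fwd -0.044 across -0.183
scene px [311.2 238. ] area 24 disc m mm [ 6.8 42. ] fwd 0.031 across -0.192
```

View pics/c5.png

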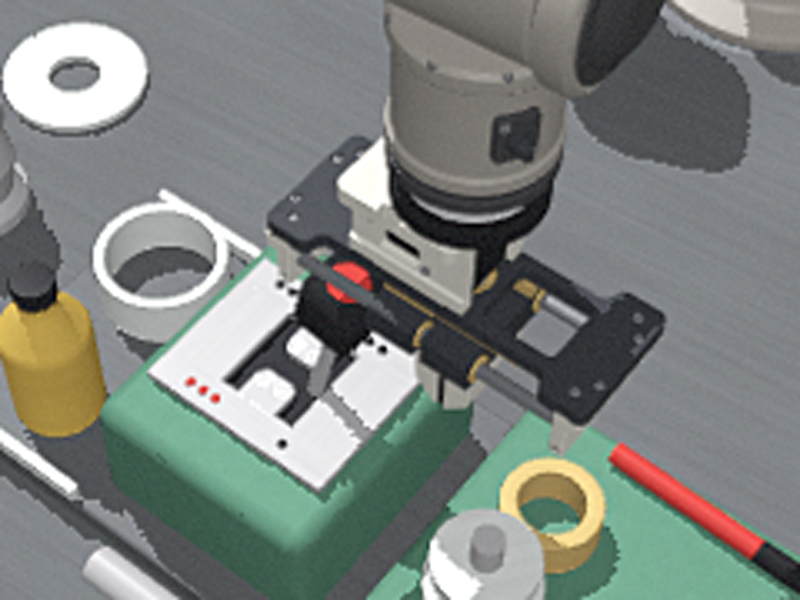

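Fingers are to the left of the knob with the jaw rod above it; clearances look fine. Now the push to the right.

Request:
step_arm --pt "0 -15 0 0 -1" --pt "0 -26 0 0 -1" --pt "0 -33 0 0 -1" --pt "0 -39 0 0 -1" --pt "0 -45 0 0 -1" --pt "0 -51 0 0 -1" --pt "0 -55 0 0 -1" --pt "0 -55 0 0 -1"

```text
t: 6.2
eef_pos: [0.6274, 0.0123, 0.2027]
tcp_rot: [[-0.997, 0.083, -0.0], [0.083, 0.997, -0.0], [0.0, -0.0, -1.0]]
force: [1.3, 2.5, 2.7]
grip_width: 0.0003
```

```bash
python3 - <<'E'
from h import *
tool(); stick('scene','pics/s6.png')
E
```

```text
t 6.20 m [-1. 59.] z 202.7 yawerr(tool y vs machine y, world ccw) -0.000 F [1.3 2.5 2.7] w 0.000
```

Request:
step_arm --pt "0 -6 0 0 -1" --pt "0 -12 0 0 -1" --pt "0 -18 0 0 -1" --pt "0 -24 0 0 -1" --pt "0 -30 0 0 -1" --pt "0 -36 0 0 -1" --pt "0 -42 0 0 -1" --pt "0 -42 0 0 -1"

```text
t: 7.25
eef_pos: [0.6238, -0.0298, 0.2027]
tcp_rot: [[-0.997, 0.083, -0.0], [0.083, 0.997, -0.0], [0.0, -0.0, -1.0]]
force: [-0.2, 0.9, 1.4]
grip_width: 0.0003
```

```bash
python3 - <<'E'
from h import *
tool(); stick('scene','pics/s7.png'); stick('top')
cv2.imwrite('pics/c7.png',cv2.resize(cv2.imread('pics/s7.png')[150:330,210:450],(800,600),interpolation=cv2.INTER_CUBIC))
E
```

```text
t 7.25 m [-1.1 16.7] z 202.7 yawerr(tool y vs machine y, world ccw) -0.000 F [-0.2  0.9  1.4] w 0.000
```

View pics/c7.png

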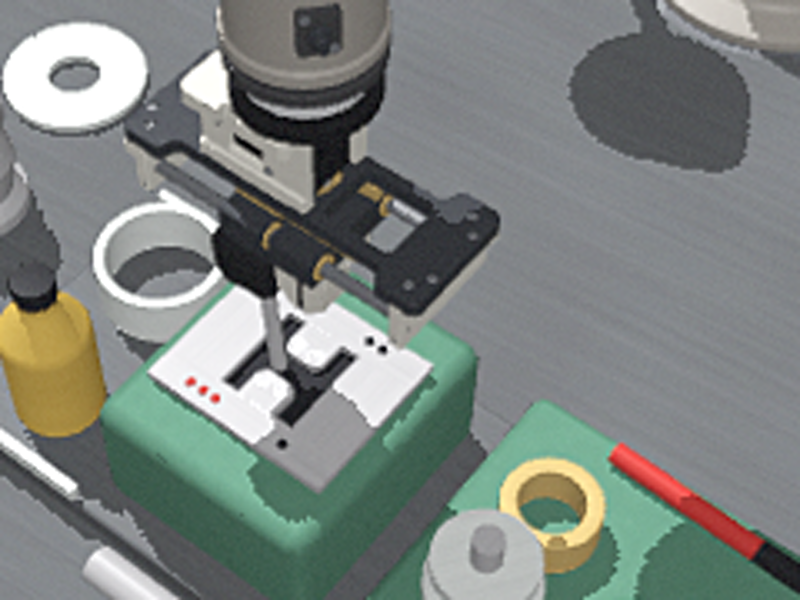

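The stick is most of the way across in the neutral channel (bar at (275,330)). A little further.

Request:
step_arm --pt "0 -4 0 0 -1" --pt "0 -8 0 0 -1" --pt "0 -11 0 0 -1" --pt "0 -11 0 0 -1"

```text
t: 7.85
eef_pos: [0.6228, -0.0404, 0.2024]
tcp_rot: [[-0.997, 0.083, -0.001], [0.083, 0.997, 0.0], [0.001, 0.0, -1.0]]
force: [-0.4, 2.1, -0.5]
grip_width: -0.0
```

Request:
step_arm --pt "0 15 0 0 -1" --pt "0 25 0 0 -1" --pt "35 25 0 0 -1" --pt "70 25 0 0 -1" --pt "70 25 0 0 -1" --pt "70 -10 0 0 -1" --pt "70 -43 0 0 -1" --pt "70 -43 0 0 -1"

```text
t: 8.85
eef_pos: [0.5506, -0.079, 0.2029]
tcp_rot: [[-0.996, 0.085, 0.001], [0.085, 0.996, -0.001], [-0.001, -0.001, -1.0]]
force: [0.0, -0.2, 0.9]
grip_width: -0.0001
```

```bash
python3 - <<'E'
from h import *
tool(); stick('scene','pics/s8.png')
E
```

```text
t 8.85 m [-70.  -38.4] z 202.9 yawerr(tool y vs machine y, world ccw) -0.002 F [ 0.  -0.2  0.9] w -0.000
scene px [281.5 213.4] area 114 disc m mm [ -2.9 -35. ] fwd -0.013 across 0.160
```

Across is 0.160, still short of the slot's 0.18–0.20, so I'll nudge it another 7 mm right before going forward.

Request:
step_arm --pt "0 35 0 0 -1" --pt "0 69 0 0 -1" --pt "0 69 0 0 -1" --pt "-35 69 0 0 -1" --pt "-69 69 0 0 -1" --pt "-69 69 0 0 -1" --pt "-69 55 0 0 -1" --pt "-69 48 0 0 -1"

```text
t: 9.9
eef_pos: [0.6217, -0.0362, 0.2029]
tcp_rot: [[-0.997, 0.083, -0.0], [0.083, 0.997, -0.0], [0.0, -0.0, -1.0]]
force: [-1.2, 0.5, -0.3]
grip_width: 0.0001
```

Request:
step_arm --pt "0 -4 0 0 -1" --pt "0 -7 0 0 -1" --pt "0 -9 0 0 -1" --pt "0 -11 0 0 -1" --pt "0 -11 0 0 -1"

```text
t: 10.52
eef_pos: [0.6214, -0.046, 0.2027]
tcp_rot: [[-0.997, 0.083, -0.0], [0.083, 0.997, 0.0], [0.0, 0.0, -1.0]]
force: [-1.2, 1.8, 0.5]
grip_width: 0.0003
```

```bash
python3 - <<'E'
from h import *
tool()
E
```

```text
t 10.53 m [-2.1  0.4] z 202.7 yawerr(tool y vs machine y, world ccw) 0.000 F [-1.2  1.8  0.5] w 0.000
```

Request:
step_arm --pt "0 15 0 0 -1" --pt "0 27 0 0 -1" --pt "35 27 0 0 -1" --pt "70 27 0 0 -1" --pt "70 27 0 0 -1" --pt "70 -10 0 0 -1" --pt "70 -38 0 0 -1" --pt "70 -38 0 0 -1"

```text
t: 11.52
eef_pos: [0.5495, -0.0795, 0.2028]
tcp_rot: [[-0.996, 0.085, 0.001], [0.085, 0.996, -0.001], [-0.001, -0.0, -1.0]]
force: [-0.3, -0.1, -0.5]
grip_width: 0.0006
```

```bash
python3 - <<'E'
from h import *
tool(); stick('scene','pics/s9.png')
E
```

```text
t 11.53 m [-71. -39.] z 202.8 yawerr(tool y vs machine y, world ccw) -0.002 F [-0.3 -0.1 -0.5] w 0.001
scene px [279.2 212.3] area 111 disc m mm [ -2.9 -40.6] fwd -0.013 across 0.186
```

Request:
step_arm --pt "-20 0 0 0 -1" --pt "-34 0 0 0 -1" --pt "-42 0 0 0 -1" --pt "-49 0 0 0 -1" --pt "-56 0 0 0 -1" --pt "-63 0 0 0 -1" --pt "-68 0 0 0 -1" --pt "-68 0 0 0 -1"

```text
t: 12.58
eef_pos: [0.6167, -0.0837, 0.2025]
tcp_rot: [[-0.997, 0.083, 0.0], [0.083, 0.997, 0.0], [-0.0, 0.0, -1.0]]
force: [-2.4, 0.9, 1.0]
grip_width: 0.0005
```

```bash
python3 - <<'E'
from h import *
tool(); stick('scene','pics/s10.png')
E
```

```text
t 12.57 m [ -3.7 -37.7] z 202.5 yawerr(tool y vs machine y, world ccw) 0.000 F [-2.4  0.9  1. ] w 0.001
scene px [267.4 224.2] area 117 disc m mm [ 30.3 -40.2] fwd 0.138 across 0.184
```

It slid into the third slot (forward 0.138, 2.4 N). Continue.

Request:
step_arm --pt "-5 0 0 0 -1" --pt "-9 0 0 0 -1" --pt "-12 0 0 0 -1" --pt "-15 0 0 0 -1" --pt "-15 0 0 0 -1"

```text
t: 13.25
eef_pos: [0.6315, -0.0851, 0.2026]
tcp_rot: [[-0.997, 0.083, 0.0], [0.083, 0.997, -0.0], [-0.0, 0.0, -1.0]]
force: [-1.8, 1.1, -0.6]
grip_width: 0.0004
```

```bash
python3 - <<'E'
from h import *
tool(); stick('scene','pics/s11.png')
E
```

```text
t 13.25 m [ 11.2 -37.8] z 202.6 yawerr(tool y vs machine y, world ccw) 0.000 F [-1.8  1.1 -0.6] w 0.000
scene px [261.4 231.3] area 123 disc m mm [ 47.3 -39.6] fwd 0.217 across 0.181
```

Request:
step_arm --pt "-2 0 0 0 -1" --pt "-4 0 0 0 -1" --pt "-5 0 0 0 -1" --pt "-5 0 0 0 -1"

```text
t: 13.8
eef_pos: [0.6364, -0.0854, 0.2027]
tcp_rot: [[-0.997, 0.083, 0.0], [0.083, 0.997, 0.0], [-0.0, 0.0, -1.0]]
force: [-2.9, 0.5, -0.1]
grip_width: 0.0006
```

```bash
python3 - <<'E'
from h import *
tool(); stick('scene','pics/s12.png')
E
```

```text
t 13.80 m [ 16.1 -37.7] z 202.7 yawerr(tool y vs machine y, world ccw) 0.000 F [-2.9  0.5 -0.1] w 0.001
scene px [259.8 233.5] area 124 disc m mm [ 52.3 -39.1] fwd 0.240 across 0.179
```

Forward 0.240, comfortably home. Now I back straight off, raise and check.

Request:
step_arm --pt "10 0 0 0 -1" --pt "30 0 0 0 -1" --pt "60 0 0 0 -1" --pt "110 0 0 0 -1" --pt "150 0 -20 0 -1" --pt "190 0 -40 0 -1" --pt "190 0 -40 0 -1" --pt "190 0 -40 0 -1"

```text
t: 14.85
eef_pos: [0.4475, -0.0699, 0.243]
tcp_rot: [[-0.997, 0.083, 0.002], [0.083, 0.997, -0.001], [-0.002, -0.0, -1.0]]
force: [0.4, -1.2, -0.2]
grip_width: 0.0007
```

```bash
python3 - <<'E'
from h import *
tool(); stick('scene','pics/s13.png'); stick('top')
d0=np.load('scene_d.npy'); a=cv2.imread('pics/scene.png'); b=cv2.imread('pics/s13.png')
for n in ('brass_collar','marker','rolled_ring','blank_disc','spinning_form','oil_can'):
    r=look_for('scene',n)[:1]; print(n,[np.round(x['centre'],0) for x in r])
cv2.imwrite('pics/c13.png',b)
E
```

```text
t 14.85 m [-173.5  -37.9] z 243.0 yawerr(tool y vs machine y, world ccw) -0.000 F [ 0.4 -1.2 -0.2] w 0.001
scene px [259.8 233.4] area 128 disc m mm [ 52.1 -39.5] fwd 0.239 across 0.180
top px [338.3 183.6] area 126 disc m mm [ 52.3 -38.3] fwd 0.240 across 0.175
brass_collar [array([378., 298.])]
marker [array([426., 306.])]
rolled_ring []
blank_disc []
spinning_form [array([198., 197.])]
oil_can [array([219., 258.])]
```

View pics/c13.png

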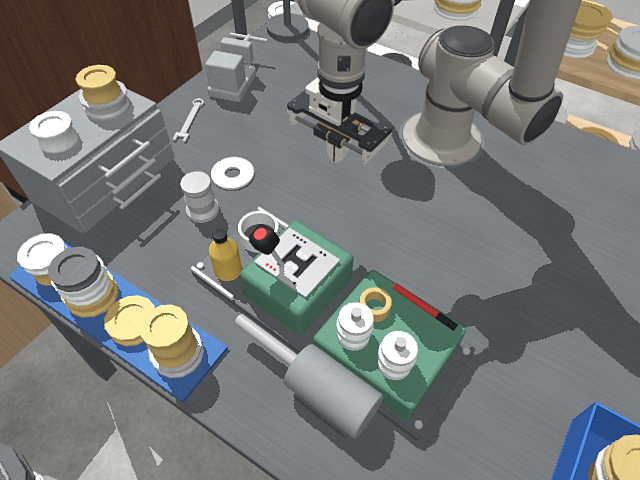

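The knob at (262,236) stands in third. The collar, marker, ring, disc, form and can sit where they were in the first picture, and the gripper is well clear.

```bash
python3 -c "
from rig import bot; print(bot.finish_job())"
```

```text
the job is handed in; nothing more can be done
None
```

The gearstick is in third and I handed the job in at about 15 s; no verdict was reported. Using the shut fingertips, I pushed it forward to neutral, across to the right and forward into the far right slot. The first push across stopped at 0.160 rad, so I gave it a second nudge to 0.186 rad before going forward.

**Final position:** with the arm backed off, the scene view measured forward 0.239 and across 0.180 rad, and the top view 0.240 and 0.175 rad. Both are above the 0.21 and 0.16 needed.

**Forces:** the highest reading at the end of any push was about 4 N; I did not see the force between those readings.

**Less certain:**
- **Across during the push:** the arm hid the knob's red disc during the first push across, so I followed that part by the tool position and one picture.
- **Bystanders:** in the last picture all six look where they started. The networks did not report the ring or the blank disc, so I checked those two by eye.

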